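Dock a flow-cell cartridge along the rail and latch it

TASK

Load the blue flow-cell cartridge that lies on the deck of the grey dock by pushing it with the fingertips, without picking it up: push it flush against the long rail while it is still out on the open deck, then slide it along the rail, keeping it against the rail all the way, under the black fluid block and fully home in the corner pocket. Then push the red knob round to swing the latch fully shut behind the cartridge and draw the hand clear. Never lift or tip the cartridge (its glass stays flat on the deck), and leave everything round the dock where it stands.

Things in the scene. Friction and masses are not known exactly. Their poses are not given: they have to be found in the camera images.
- dock: Fixed dock. Its axes: x across the deck towards the rail, y along the rail towards the pocket, z up; origin on the worktop. Grey plate x -95 to 65 mm, y -160 to 150 mm, whose top (the deck) is 14 mm above the worktop. The corner pocket, at the +y end, is formed by the rail, an end stop (face at y = 115 mm) and a front guide.
- rail_face (a point): Point at deck height on the inner face of the steel rail (dock x 45, y 0, z 14 mm). The rail runs along the dock's y over the whole deck and stands 16 mm above it.
- pocket_mouth (a point): Middle of the pocket's mouth, on the deck (dock x 18.75, y 75 mm). The pocket is 52.5 mm wide, between the rail and a 16 mm high front guide whose face is at dock x = -7.5 mm; the guide has a slanted lead-in from y = 58 to 76 mm that opens to x = -17 mm.
- fluid_block (a point): Centre of the top face of the black fluid block that roofs the pocket: dock x -22 to 62, y 84 to 136 mm, from 16 to 38 mm above the deck; its fittings rise to 59 mm above the deck.
- dock_home (a point): Point on the deck, with the dock's axes, where the cartridge's origin lies when it is fully home: dock x 20, y 77, z 14 mm. Flush on the rail the cartridge is at x = 0 of this frame, off it x is negative; before it is home its y here is negative.
- cartridge: Loose blue flow-cell cartridge, 50 (x) by 76 (y) by 14 mm thick, about 60 g, slides easily; dark glass window and three ports on top. Origin at the centre of its underside; y points to the end with the ports, which enters the pocket first and starts within 0.25 rad of the dock's y. Starts on the open deck, 10 to 28 mm off the rail. Home, its rear 45 mm are still open above.
- latch (a joint): Swing latch on a vertical pin, light friction (1 N at the knob), stays where left. 0 rad = open (arm 130 degrees clockwise, from above, of the dock's +x), grows anticlockwise to 2.27 = shut at its stop (arm along the dock's +x, 1 mm behind the cartridge). Starts at 0 to 0.25. Steel arm 80 mm long from the pin, 10 wide, 8 high, just above the deck. It cannot shut unless the cartridge is home.
- latch_pivot (a point): Pin of the latch, at deck height: dock x -58, y 33 mm. Its boss is 23 mm across and 16 mm high.
- latch_knob (a point): Centre of the red knob on the latch arm, 55 mm from the pin: upright cylinder 15 mm across, from 14 to 34 mm above the deck, this point 24 mm above the deck.
- used_cartridge: Used cartridge of the same size, white with a yellow stripe, lying loose on the worktop right of the dock. Origin under its centre. Leave alone.
- vial_conj: White vial with red cap, 30 mm across, 62 mm high, behind the dock. Leave alone.
- vial_subs: Brown vial with green cap, 30 mm across, 62 mm high, behind the dock. Leave alone.
- vial_stop: Brown vial with yellow cap, 34 mm across, 70 mm high, behind the dock. Leave alone.
- forceps: Steel forceps, 125 mm long, lying right of the dock. Leave alone.
- timer: White bench timer, 38x68x54 mm, left of the dock. Leave alone.
- label_tape: Roll of orange tape, 104 mm across, 19 mm high, lying left of the dock. Leave alone.
Things that resemble listed ones, but are neither listed nor needed, are in the scene too. Of the things that look like the cartridge, the middle-sized one is meant.

How it is judged (in metres and radians):
On the way, in this order (a step that is already met when the one before it is completed fails the run):
1. the cartridge is flush on the rail (3 mm, 0.06 rad), at least 80 mm short of home (x of cartridge in the frame of dock_home above -0.003 m and angle between the y axis of cartridge and the y axis of dock_home, either way round below 0.06 rad and y of cartridge in the frame of dock_home below -0.08 m), for 0.1 s.
2. the cartridge has been slid along the rail into the pocket, within 8 mm of home (x of cartridge in the frame of dock_home above -0.004 m and angle between the y axis of cartridge and the y axis of dock_home, either way round below 0.06 rad and y of cartridge in the frame of dock_home above -0.008 m), for 0.1 s.
At the end, for the whole second after the job is handed in: The cartridge rests flat on the deck, fully home in the corner pocket (within 3 mm of the end stop, 4 mm of the rail and 0.05 rad), the latch is shut behind it (above 2.19 of 2.27 rad), nothing moves and the hand is clear (y of cartridge in the frame of dock_home between -0.003 and 0.003 m and x of cartridge in the frame of dock_home between -0.004 and 0.003 m and angle between the y axis of cartridge and the y axis of dock_home, either way round below 0.05 rad and z of cartridge in the frame of dock_home between -0.003 and 0.003 m and value of joint latch above 2.19 rad and linear speed of cartridge below 0.01 m/s and contact force between the fingers and cartridge below 0.1 N); the robot touches nothing.
It fails at once if the cartridge is lifted more than 5 mm off the deck (z of cartridge in the frame of dock_home above 0.005 m).
It fails at once if the cartridge is tipped more than 0.12 rad (angle between cartridge's own z axis and vertical above 0.12 rad).
It fails at once if the cartridge leaves the rail (more than 7 mm or 0.15 rad) once it is within 70 mm of home (y of cartridge in the frame of dock_home above -0.07 m and (x of cartridge in the frame of dock_home below -0.007 m or angle between the y axis of cartridge and the y axis of dock_home, either way round above 0.15 rad)).
It fails at once if a thing beside the dock is moved more than 20 mm (distance of any of used_cartridge, vial_conj, vial_subs, vial_stop, forceps, timer, label_tape from where it was at the start of the episode above 0.02 m).
It also fails if it takes over 58 s, if anything falls off the work surface, if the arm or the gripper's body presses on something with over 40 N, if the wrist force passes 120 N, or if a joint passes its speed limit or range.

ROBOT

A 6-joint arm with a two-finger parallel gripper is mounted at the origin on a cart in front of the work surface, level with it; the furniture and walls round the work are solid. World frame = base frame: x ahead of the robot, y to its left, z up, the work surface at z = 0. Lengths are in m, angles in degrees, forces in N, time in s.
With the tool pointing down it reaches from about 0.325 to 0.85 m from the base axis. Payload 15.5 kg.
Tool frame: the origin (TCP) lies at the very end of the fingers, on their centre line; the grasp point (between the pads) lies arm.grip_depth behind it (arm.grip_depth is the distance from the TCP to the grasp point, in m); z points along the fingers, y is the line along which they close (so a half turn about z gives the same grasp; the last joint's range is limited). The gripper opens to 91 mm and grips with 3 to 60 N. Pads are 32 mm wide; open, the fingers measure 118 mm over their backs; the gripper's body (76 mm by 178 mm) begins 60 mm behind the grasp point.
Start: joints at [-72.737, 28.281, 77.091, -0, 74.628, -5.472], TCP at [0.242, -0.576, 0.214] pointing down, gripper open.
Joint ranges: [-166.48, 166.48], [-47.26, 123.95], [12.59, 153.08], [-70.14, 250.14], [6.76, 159.57], [-176.63, 176.63]. Speed limits (degrees/s): [108.29, 108.29, 147.25, 172.46, 172.46, 172.46].

INTERFACE

Orientations are given as a 3x3 rotation matrix whose columns are the frame's x, y, z axes.
In Python, from rig import arm gives the robot as it stands. Calls block until the motion is done:
- arm.move_to(position, orientation): joint-space move of the TCP to a pose.
- arm.move_l(position, orientation=None, feed=0.15): straight line of the TCP; orientation=None keeps the orientation; feed is the mean speed in m/s.
- arm.move_joints(angles): joint-space move.
- arm.grip(opening): finger opening in m; the grip force is fixed at half the most; returns when the fingers have stopped.
- arm.sleep(seconds).
- arm.solve_ik(position, orientation): joint angles nearest the present ones, or None.
- arm.snapshot(name): name is "side" or "top"; returns the picture (480x640x3 uint8, red, green, blue); there is no depth.
- arm.get_calibration(name): a dict with "intrinsics" (3x3 intrinsics, pixels), "k1" (the pictures are not rectified: a ray, as slopes to the right and down, at radius r is drawn at 1 + k1 r^2 times it, then the intrinsics apply), "cam_to_world" (4x4, takes a point from camera to world coordinates). Camera axes: x right, y down, z forward; pixel columns grow to the right and rows downward; lengths in m; the calibration is good to about 2 mm. A picture is of the moment at which its call begins. get_calibration takes no time and is no camera call.
A pose or a line that the arm cannot do raises arm.Unreachable and nothing moves.
- arm.sign_off(): hands the job in; it is judged then, once.
Readings, each from a call of its own:
- arm.current_t(): time.
- arm.current_joint_positions(): joint angles.
- arm.current_dq(): joint speeds.
- arm.current_tau(): joint torques, N m.
- arm.current_ee_pos(): TCP position.
- arm.current_tool_rot(): TCP orientation.
- arm.current_force(): force on the tool from outside, world axes, zero at the start.
- arm.current_torque(): the same for the moment, N m.
- arm.current_width(): finger opening in m.
- arm.current_grasp_force(): force on a finger pad.
Only numpy, scipy, OpenCV 4.12 (cv2) and the standard library are available. Lean on these libraries where they do the work, as an engineer would, in place of code of your own. Each camera call takes 0.05 s, during which the arm holds its last target. There are 200 camera calls.

## Working session

There is one attempt and no reset: what is moved stays moved. The work goes in short steps, each a Python script; the robot and the scene stay as the last script left them, time stands still between calls to the robot, and variables do not carry over. Pictures are saved under pics/ and viewed, at most 10 in all, crops included, and the job is handed in when it is done.

```bash
ls; mkdir -p pics; cat > h.py <<'E'
import numpy as np, cv2
from rig import arm
def cal(n):
    c=arm.get_calibration(n); return np.array(c["intrinsics"],float),float(c["k1"]),np.array(c["cam_to_world"],float)
def ray(n,uv):
    K,k1,T=cal(n); uv=np.atleast_2d(np.array(uv,float))
    p=cv2.undistortPoints(uv.reshape(-1,1,2),K,np.array([k1,0,0,0.]),None,None,None,(3,100,1e-12)) if False else cv2.undistortPoints(uv.reshape(-1,1,2),K,np.array([k1,0,0,0.]))
    d=np.c_[p.reshape(-1,2),np.ones(len(uv))]@T[:3,:3].T
    return T[:3,3],d
def atz(n,uv,z):
    o,d=ray(n,uv); return o+d*((z-o[2])/d[:,2])[:,None]
def proj(n,P):
    K,k1,T=cal(n); W=np.linalg.inv(T); P=np.atleast_2d(np.array(P,float))
    return cv2.projectPoints(P,cv2.Rodrigues(W[:3,:3])[0],W[:3,3],K,np.array([k1,0,0,0.]))[0].reshape(-1,2)
def snap(n): return cv2.cvtColor(arm.snapshot(n),cv2.COLOR_RGB2BGR)
E
python3 - <<'E'
from h import *
for n in("top","side"):
    im=snap(n);cv2.imwrite(f"pics/{n}0.png",im)
    K,k,T=cal(n);print(n,K.round(1).tolist(),k,T.round(3).tolist())
print(arm.grip_depth)
E
```

```text
pics
top [[531.1, 0.0, 327.8], [0.0, 531.1, 233.6], [0.0, 0.0, 1.0]] -0.09613592808850091 [[0.012, -0.992, 0.128, 0.417], [-1.0, -0.012, 0.004, -0.012], [-0.003, -0.129, -0.992, 1.335], [0.0, 0.0, 0.0, 1.0]]
side [[530.1, 0.0, 319.2], [0.0, 530.1, 236.1], [0.0, 0.0, 1.0]] 0.022012194983014797 [[0.985, -0.047, 0.167, 0.405], [-0.172, -0.4, 0.9, -1.082], [0.024, -0.915, -0.402, 0.551], [0.0, 0.0, 0.0, 1.0]]
0.0188
```

View pics/top0.png

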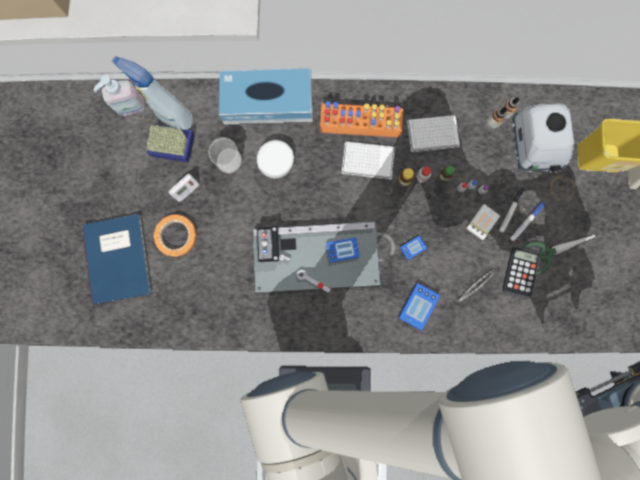

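View pics/side0.png

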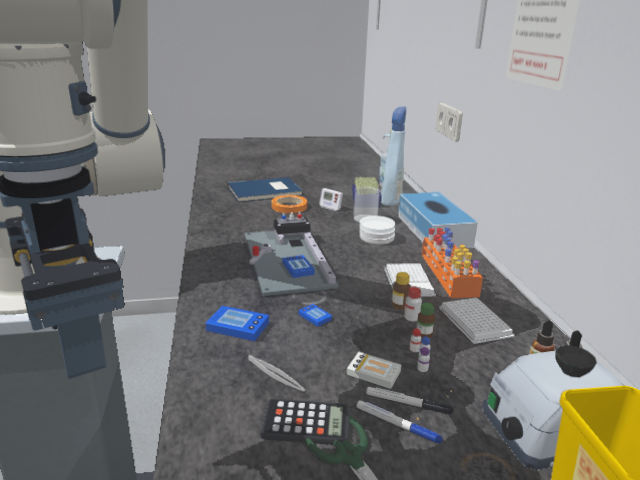

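The top view shows three blue cartridge-like things: on the deck at (343,249), a small one at (413,247) and a large one at (419,307). The middle-sized one, on the deck, is the one meant. The rail runs along the top edge, with the pocket at left (265,245), the latch pin at (301,274) and the knob at (321,286). Next is a close crop.

```bash
python3 - <<'E'
from h import *
im=cv2.imread("pics/top0.png")[210:300,245:390]
cv2.imwrite("pics/crop0.png",cv2.resize(im,None,fx=5.5,fy=5.5,interpolation=cv2.INTER_CUBIC))
E
```

```text
(no output)
```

View pics/crop0.png

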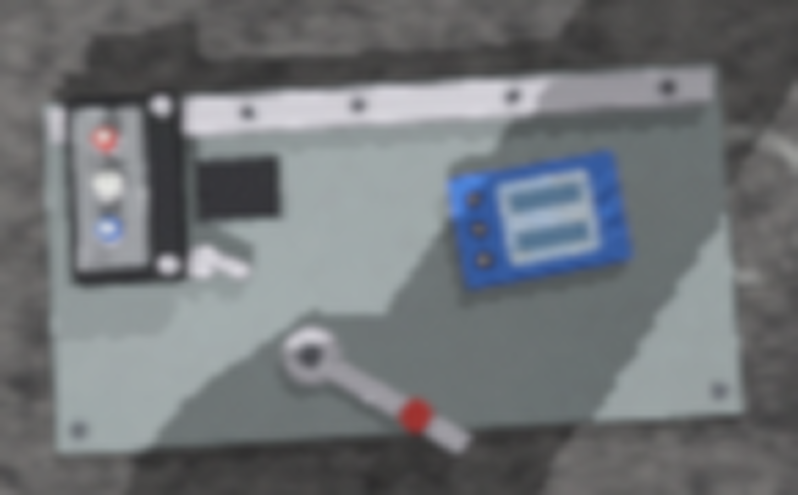

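The crop confirms it: the blue cartridge with three ports faces the pocket at left, corners near (448,178), (612,152), (632,260) and (468,290). The latch is at (310,355) with the knob at (416,415). Now I'll fit the poses.

```bash
cat >> h.py <<'E'
from scipy.optimize import least_squares
def d2w(p,P):  # dock->world, P in m
    P=np.atleast_2d(np.array(P,float)); c,s=np.cos(p[2]),np.sin(p[2])
    return np.c_[p[0]+c*P[:,0]-s*P[:,1],p[1]+s*P[:,0]+c*P[:,1],P[:,2]]
def w2d(p,P):
    P=np.atleast_2d(np.array(P,float)); c,s=np.cos(p[2]),np.sin(p[2]); x=P[:,0]-p[0]; y=P[:,1]-p[1]
    return np.c_[c*x+s*y,-s*x+c*y,P[:,2]]
def bluepts(im,roi):
    x0,y0,x1,y1=roi; hsv=cv2.cvtColor(im[y0:y1,x0:x1],cv2.COLOR_BGR2HSV)
    m=cv2.inRange(hsv,(100,120,50),(130,255,255))
    n,l,s,c=cv2.connectedComponentsWithStats(m); k=1+np.argmax(s[1:,4])
    m=(l==k).astype(np.uint8)
    ys,xs=np.nonzero(m); return np.c_[xs+x0,ys+y0]
E
python3 - <<'E'
from h import *
uv=lambda c:(np.array(c,float)+.5)/5.5-.5+[245,210]
P=np.array([[-95,-160,14],[-95,150,14],[-22,84,52],[-22,136,52],[62,136,52],[62,84,52],[-58,33,30],[45,84,30],[45,-160,30]])/1e3
U=uv([[744,412],[57,453],[185,280],[77,283],[68,100],[183,95],[310,355],[185,135],[718,100]])
f=lambda p:(proj("top",d2w(p,P))-U).ravel()
r=least_squares(f,[.43,.05,0.03],loss="soft_l1",x_scale=[.01,.01,.01]);print(r.x,f(r.x).reshape(-1,2).round(1).tolist())
p=r.x;np.save("dock.npy",p)
k=uv([[416,415]]); kd=w2d(p,atz("top",k,.048))[0]; print("knob dock",kd*1e3, "R",np.hypot(kd[0]+.058,kd[1]-.033), "latch",np.degrees(np.arctan2(kd[1]-.033,kd[0]+.058))+130)
C=w2d(p,atz("top",uv([[448,178],[612,152],[632,260],[468,290]]),.028))*1e3;print(C.round(1), np.linalg.norm(C-np.roll(C,1,0),axis=1))
b=bluepts(cv2.imread("pics/top0.png"),(320,230,370,270))
B=w2d(p,atz("top",b,.028))[:,:2]*1e3
print(len(B),cv2.minAreaRect(B.astype(np.float32)),B.mean(0))
print(proj("side",d2w(p,P)).round().tolist())
E
```

```text
[0.54446042 0.02904142 0.07423455] [[0.2, 0.2], [0.3, 0.4], [0.6, -0.2], [-1.1, 0.5], [-1.0, -0.5], [-0.7, -0.9], [0.2, 0.2], [0.1, -0.1], [1.3, 0.2]]
knob dock [-87.7627496  -12.42371134  48.        ] R 0.054305937204468066 latch 6.7661823703200525
[[  18.2  -32.9   28. ]
 [  25.3 -107.4   28. ]
 [ -23.9 -113.    28. ]
 [ -32.8  -38.7   28. ]] [51.29914038 74.84583853 49.5874094  74.81074237]
319 ((-3.1803836822509766, -72.43492889404297), (50.144508361816406, 75.12196350097656), 6.637489318847656) [ -3.95201451 -70.17527018]
[[260.0, 291.0], [243.0, 231.0], [275.0, 225.0], [272.0, 218.0], [304.0, 215.0], [309.0, 223.0], [264.0, 243.0], [302.0, 232.0], [327.0, 277.0]]
```

```bash
cat >> h.py <<'E'
def Rd(a):  # tool down, tool y at world angle a
    y=np.array([np.cos(a),np.sin(a),0]); z=np.array([0,0,-1.]); return np.c_[np.cross(y,z),y,z]
D=None
def dk(x,y,z): # dock mm -> world
    return d2w(np.load("dock.npy"),[[x/1e3,y/1e3,z/1e3]])[0]
def best(pos,a):
    s=[(abs(q[5]),a+k*np.pi) for k in(0,1) for q in[arm.solve_ik(pos,Rd(a+k*np.pi))] if q is not None]; return min(s)[1]
E
python3 - <<'E'
from h import *
th=np.load("dock.npy")[2]; arm.grip(.035)
a=best(dk(-58,-72,18),th+np.pi/2); print(np.degrees(a),arm.solve_ik(dk(-58,-72,18),Rd(a)))
arm.move_to(dk(-60,-72,120),Rd(a)); arm.move_l(dk(-60,-72,18),feed=.12)
f0=np.array(arm.current_force());print(f0)
arm.move_l(dk(-26,-72,18),feed=.05); print(np.array(arm.current_force())-f0)
x=-26
while x<-15:
    x+=.5; arm.move_l(dk(x,-72,18),feed=.02)
    f=np.array(arm.current_force())-f0; print(x,f.round(1), (w2d(np.load("dock.npy"),arm.current_ee_pos())*1e3).round(1))
    if np.hypot(*f[:2])>6: break
print(arm.current_t())
im=snap("top");cv2.imwrite("pics/top1.png",cv2.resize(im[200:310,235:400],None,fx=4.8,fy=4.8,interpolation=cv2.INTER_CUBIC))
E
```

```text
274.2533264442582 [-1.23909916e+01  3.51152299e+01  1.06341736e+02 -2.54444375e-14
  3.85430339e+01  7.33556819e+01]
[-0.43853638  0.98281688  0.8371513 ]
[ 0.55440913 -0.63291447 -0.9698978 ]
-25.5 [ 1.  -1.5 -0.4] [[-25.6 -72.   18. ]]
-25.0 [ 0.  -0.7  0.4] [[-25. -72.  18.]]
-24.5 [-0.1 -1.2 -0.1] [[-24.5 -72.   18. ]]
-24.0 [ 0.6 -1.  -1.2] [[-24. -72.  18.]]
-23.5 [-0.1 -0.4 -1.3] [[-23.4 -72.   18. ]]
-23.0 [-0.6 -0.7 -0.2] [[-22.9 -72.   18. ]]
-22.5 [ 0.3 -1.2 -0.5] [[-22.4 -72.   18. ]]
-22.0 [ 0.9 -0.5 -0.5] [[-21.9 -72.   18. ]]
-21.5 [ 0.7 -0.3 -0.6] [[-21.4 -72.   18. ]]
-21.0 [ 0.5 -1.  -0.8] [[-21. -72.  18.]]
-20.5 [-0.8 -1.4 -0.5] [[-20.4 -72.   18. ]]
-20.0 [ 0.8 -0.1 -0.9] [[-19.9 -72.   18. ]]
-19.5 [ 1.3 -1.1 -0.8] [[-19.4 -72.   18. ]]
-19.0 [-1.7 -2.   1.8] [[-19.4 -72.   17.9]]
-18.5 [-6.1 -2.8  3.8] [[-19.3 -71.9  17.9]]
8.7667
```

```bash
python3 - <<'E'
from h import *
th=np.load("dock.npy")[2]
arm.move_l(dk(-40,-72,18),feed=.1); arm.move_l(dk(-40,-72,60),feed=.2)
p=dk(19,-145,60); a=best(p,th); print(np.degrees(a),arm.solve_ik(p,Rd(a)))
arm.grip(.010); arm.move_to(dk(19,-145,110),Rd(a))
im=snap("side");cv2.imwrite("pics/side1.png",cv2.resize(im[190:310,220:380],None,fx=4.8,fy=4.8,interpolation=cv2.INTER_CUBIC))
im=snap("top");cv2.imwrite("pics/top2.png",cv2.resize(im[200:310,235:400],None,fx=4.8,fy=4.8,interpolation=cv2.INTER_CUBIC))
print(arm.current_t(),arm.current_width())
E
```

```text
4.253326444258227 [-1.70878980e+01  3.58397638e+01  9.17079889e+01 -2.54444375e-14
  5.24522473e+01 -2.13412245e+01]
11.75 0.009909862285926324
```

View pics/top2.png

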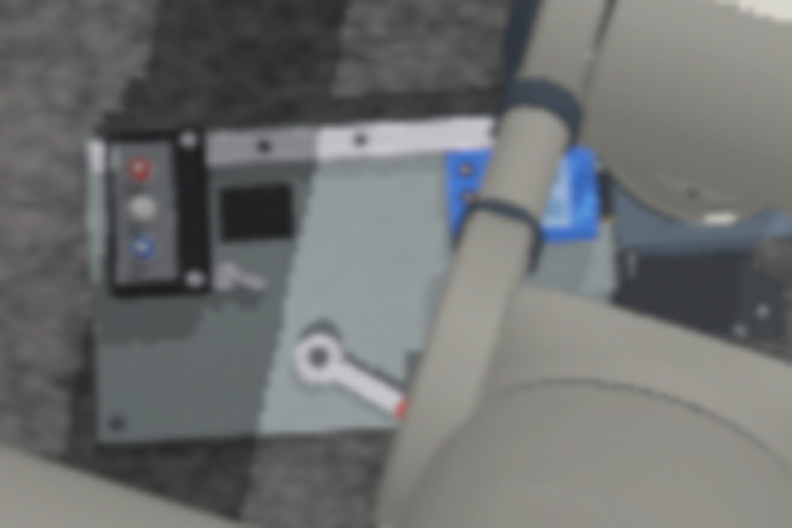

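View pics/side1.png

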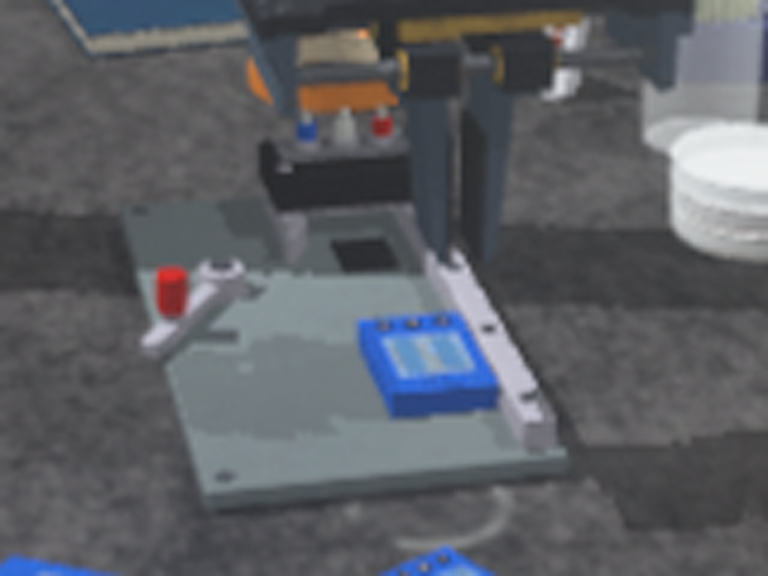

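The cartridge is flush on the rail: in the side view it touches the rail along its whole edge, around (470,360). Next I slide it along.

```bash
python3 - <<'E'
from h import *
d=np.load("dock.npy")
arm.move_l(dk(19,-142,18),feed=.12); f0=np.array(arm.current_force())
for i,y in enumerate([-128,-110,-90,-70,-50,-30,-10,5,12,18]):
    arm.move_l(dk(19+min(3,.4*i),y,18),feed=.06); f=np.array(arm.current_force())-f0; print(y,f.round(1))
    if np.hypot(*f[:2])>20: break
else:
    while y<28:
        y+=.5; arm.move_l(dk(22,y,18),feed=.02); f=np.array(arm.current_force())-f0; print(y,f.round(1),(w2d(d,arm.current_ee_pos())*1e3).round(1)[0])
        if np.hypot(*f[:2])>9: break
print(arm.current_t())
E
```

```text
-128 [ 1.5 -0.4  1.2]
-110 [0.7 0.2 1.3]
-90 [ 0.7  0.1 -0. ]
-70 [ 0.2 -0.5  0.7]
-50 [ 0.1  0.1 -0.4]
-30 [ 1.5 -0.4  1.2]
-10 [1.  0.4 0.8]
5 [-0.2 -0.6  0.4]
12 [ 0.5 -0.4 -0.7]
18 [-0.1  0.4  0.2]
18.5 [ 0.3 -1.4  0.4] [22.  18.4 18. ]
19.0 [-0.7  0.8  1.1] [22. 19. 18.]
19.5 [ 0.6 -2.3 -0.6] [22.  19.4 18. ]
20.0 [ 0.3 -6.7  0.2] [22.  19.5 18. ]
20.5 [  0.  -12.2   0.5] [22.  19.5 18. ]
18.0833
```

```bash
python3 - <<'E'
from h import *
arm.move_l(dk(20,5,18),feed=.1); arm.move_l(dk(10,-20,110),feed=.25); arm.move_to(dk(-90,-90,110),Rd(best(dk(-90,-90,110),np.load("dock.npy")[2])))
for n,(x0,y0,x1,y1) in dict(top=(245,215,325,275),side=(235,195,335,270)).items():
    im=snap(n);cv2.imwrite(f"pics/{n}3_raw.png",im);cv2.imwrite(f"pics/{n}3.png",cv2.resize(im[y0:y1,x0:x1],None,fx=8,fy=8,interpolation=cv2.INTER_CUBIC))
d=np.load("dock.npy")
print(proj("top",d2w(d,[[-.005,.039,.028],[.045,.039,.028],[-.0075,.058,.03]])),arm.current_t())
E
```

```text
[[297.57216267 253.05382312]
 [296.46959411 233.02553866]
 [289.89507068 254.46019377]] 19.5833
```

View pics/top3.png

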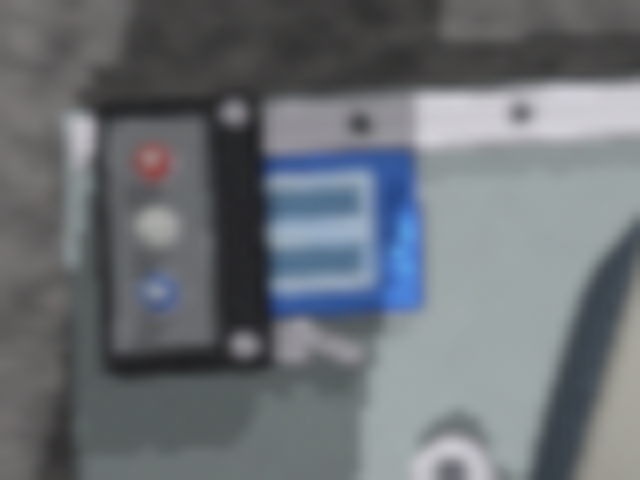

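View pics/side3.png

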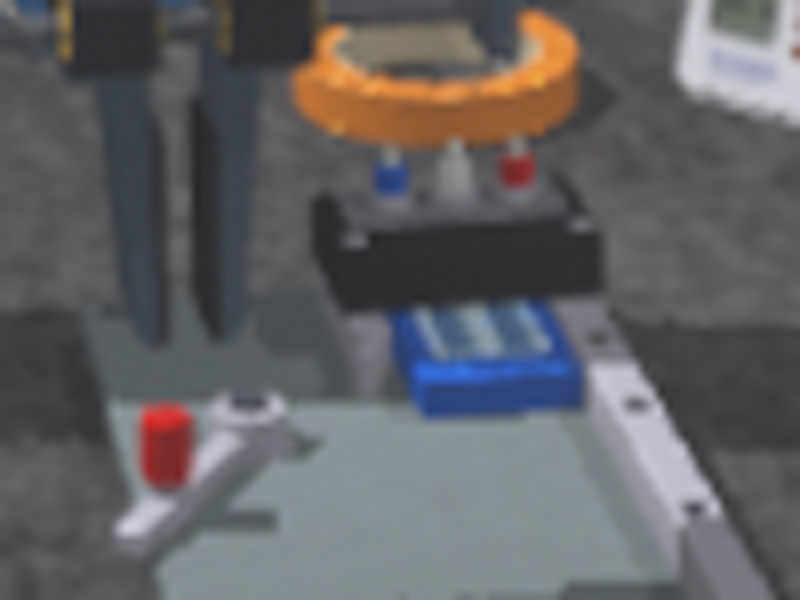

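The cartridge looks home. In the top crop its rear edge runs (412,152) to (425,310), which is px 296.5 to 298.1 against a predicted 296.5 to 297.6, and it lies against the rail. Now the latch.

```bash
cat > latch.py <<'E'
from h import *
d=np.load("dock.npy"); th=d[2]; O=(1,-2); Z=34
def pose(deg,gap,k):
    f=np.radians(deg); t=np.array([-np.sin(f),np.cos(f)]); r=np.array([np.cos(f),np.sin(f)])
    c=np.array([-58,33])+O+55*r-t*(23.5+gap); return (c[0],c[1]),Rd(th+f+k*np.pi)
E
python3 - <<'E'
from latch import *
def j6(k):
    q=[arm.solve_ik(dk(*pose(a,12,k)[0],Z),pose(a,12,k)[1]) for a in(-123,-60,0,6)]
    return None if any(x is None for x in q) else [x[5] for x in q]
J={k:j6(k) for k in(0,1)};print(J)
k=min((k for k in J if J[k]),key=lambda k:max(map(abs,J[k])))
arm.grip(0); c,R=pose(-123,12,k); arm.move_to(dk(*c,100),R); arm.move_l(dk(*c,Z),feed=.15)
f0=np.array(arm.current_force())
for a in list(range(-123,-7,8))+list(np.arange(-10,10,1.)):
    c,R=pose(a,0,k); arm.move_l(dk(*c,Z),R,feed=.07); f=np.array(arm.current_force())-f0; print(a,f.round(1))
    if np.hypot(*f[:2])>9: break
print(k,arm.current_t())
im=snap("side");cv2.imwrite("pics/side4.png",cv2.resize(im[195:295,225:345],None,fx=6,fy=6,interpolation=cv2.INTER_CUBIC))
E
```

```text
{0: [np.float64(114.03941110875274), np.float64(47.57471873901058), np.float64(-7.976376609810302), np.float64(-13.305371342794894)], 1: [np.float64(-65.96058889124727), np.float64(-132.4252812609894), np.float64(172.02362339018973), np.float64(166.69462865720513)]}
-123 [-0.1  0.3 -1.2]
-115 [ 0.3  0.5 -1.2]
-107 [ 0.7  0.4 -0.5]
-99 [ 0.6  0.2 -1. ]
-91 [ 0.1  0.7 -1.1]
-83 [ 1.3  0.3 -0.7]
-75 [ 1.4 -0.8  0.1]
-67 [ 0.5 -0.7 -1.3]
-59 [ 0.3  1.7 -0.9]
-51 [ 1.3  0.7 -1.6]
-43 [ 0.9  1.5 -0.8]
-35 [ 0.7 -0.2 -1.5]
-27 [0.6 0.2 0. ]
-19 [ 1.2  0.1 -0.8]
-11 [ 1.1  0.2 -0.8]
-10.0 [ 0.7 -0.3 -0.6]
-9.0 [ 0.4  0.4 -0.5]
-8.0 [ 0.4  0.3 -1.6]
-7.0 [ 1.2  0.2 -0.4]
-6.0 [ 0.5 -0.  -1.4]
-5.0 [ 1.2 -0.4  0. ]
-4.0 [ 0.9  0.  -1.2]
-3.0 [ 0.3 -0.1 -0.5]
-2.0 [ 0.8  0.2 -0.4]
-1.0 [-0.2 -2.5 -1. ]
0.0 [ 0.6 -8.7 -0.8]
1.0 [  0.6 -14.7   0.4]
0 30.025
```

View pics/side4.png

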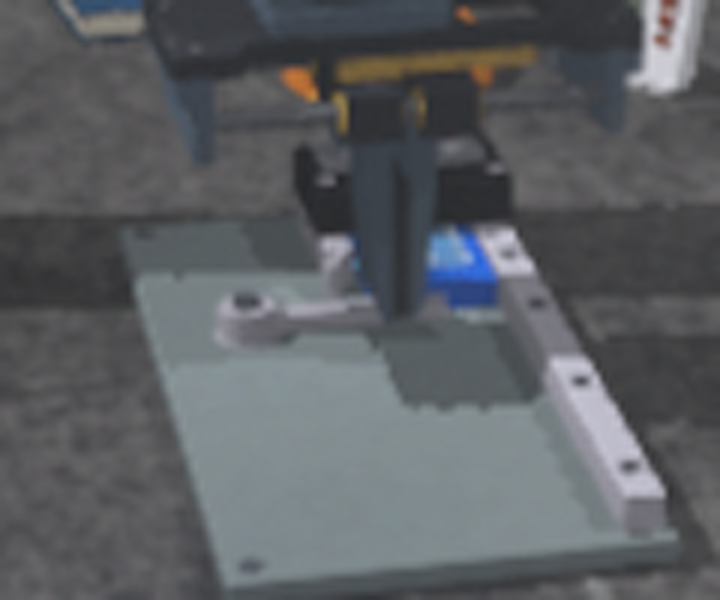

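```bash
python3 - <<'E'
from latch import *
c,R=pose(0,25,0); arm.move_l(dk(*c,Z),R,feed=.1); arm.move_l(dk(c[0]-10,c[1]-20,120),feed=.2); arm.move_to(dk(-80,-180,180),R)
d=np.load("dock.npy")
im=snap("top");cv2.imwrite("pics/top5.png",cv2.resize(im[210:300,240:350],None,fx=7,fy=6.6,interpolation=cv2.INTER_CUBIC))
hsv=cv2.cvtColor(im,cv2.COLOR_BGR2HSV); m=((hsv[...,0]<8)|(hsv[...,0]>172))&(hsv[...,1]>140); m[:, :275]=0;m[:, 330:]=0;m[:240]=0;m[300:]=0
ys,xs=np.nonzero(m); k=w2d(d,atz("top",[[xs.mean(),ys.mean()]],.046))[0]*1e3 if len(xs) else None
print(len(xs),k, np.degrees(np.arctan2(k[1]-33,k[0]+58)) if k is not None else 0, arm.current_t())
E
```

```text
15 [-2.96279531 33.35591933 46.        ] 0.37052011335391954 31.8417
```

View pics/top5.png

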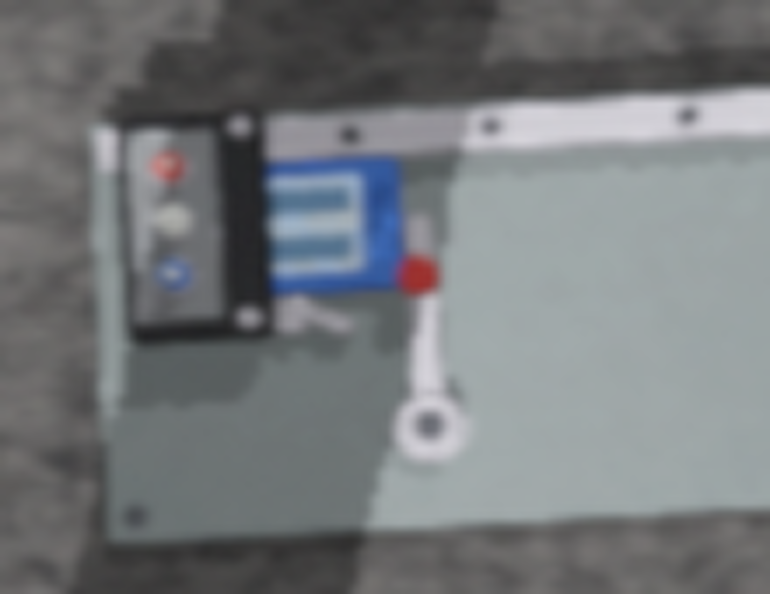

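The knob at crop (418,275) measures dock (-3.0, 33.4) mm, so the latch is at 0.4° and fully shut. The arm lies directly behind the cartridge at (405,220), and the hand is clear.

```bash
python3 -c "
from rig import arm
arm.sleep(.3); print(arm.sign_off())"
```

```text
the job is handed in; nothing more can be done
None
```

I pushed the cartridge flush against the rail, slid it home under the fluid block and swung the latch shut, then drew the hand clear and handed the job in at about 32 s; the last picture shows the cartridge home and the latch shut, but sign-off returned no verdict.

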